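# Uncover the squeegee head and show its blade to the camera

### The job

Take the perforated steel strip off the tray and lean it, foot on the shelf, against the front of the low grey board. Then pick the squeegee head out of the tray and show its blade to the small camera: hold it in the air with the middle of the blade edge on the lens's line of sight 100 mm in front of the lens, the blade pointing straight into the lens and its edge running parallel to the camera's width. Finish while still holding it there, and leave the jar, the dust brush and the hand broom where they are.

Things in the scene. Friction and masses are not known exactly. Their poses are not given: they have to be found in the camera images.
- panel: The strip: a flat perforated steel slab 200 x 60 x 8 mm, about 0.25 kg (mass varies), at the start lying level across the tray's rim over the squeegee head. Origin: centre of its underside; x along the 200 mm length, y across the 60 mm width, z out of its upper face. It can be gripped across the width.
- tray: White open plastic tray fixed to the shelf, 170 (x) x 220 (y) x 45 mm high outside, walls 5 mm, floor 5 mm thick. Origin: centre of its underside on the shelf. It and the low board may have changed sides.
- squeegee: Grey squeegee head, about 0.14 kg, lying flat in the tray: bar 140 (y) x 22 (x) x 22 mm high; on its +x side a stiff dark rubber blade 5 mm thick sticks out 21 mm at half height, as wide as the bar; on its -x side a square-sided handle socket 24 mm wide (y), 22 mm high, reaches to x = -70 mm. Grip it across the socket. Origin: on the underside, under the bar's middle; x to the blade, z up.
- blade_edge (a point): Middle of the squeegee's blade edge: 32 mm ahead (x) of the squeegee's origin and 11 mm above its underside. Axes as the squeegee's.
- socket (a point): Middle of the squeegee's handle socket, the place to grip: 45 mm behind the origin (x = -45 mm), 11 mm above the underside. Axes as the squeegee's.
- upstand: The low grey board: a perforated steel upstand fixed to the shelf, 180 mm wide (y), 90 mm high, 12 mm thick, upright. Origin: on the shelf 70 mm in front of its front face; x points from the origin square to that face (the front is the side of -x, towards the robot), y along the board, z up. Nothing stands on the shelf in front of it.
- upstand_top (a point): Middle of the front upper edge of the low grey board, 90 mm above the shelf. Axes as the board's. A strip whose foot stands on the shelf about 140 mm in front of the face rests on this edge at about 33 degrees from level and stays there by friction.
- camera_stand: Stand of the small camera, fixed to the shelf: round foot of 100 mm diameter and a thin post about 0.27 m high. Origin: centre of the foot's underside.
- lens (a point): Centre of the front of the small camera's lens, about 0.26 m above the shelf. The camera looks along this frame's -x axis, roughly towards the robot and downwards; y runs along the camera's width (level), z is its own up. The camera head is 48 mm wide, 30 mm high.
- camera_tilt (a joint): Downward tilt of the camera head in rad: 0 looks level, 0.5 looks 0.5 rad below level. Stiff; it differs from run to run and need not be changed.
- jar: Closed glass jar, 60 mm diameter, 100 mm high, standing between tray and low board. Origin: centre of its underside. Leave alone.
- dust_brush: Stainless dust brush 255 mm long, 40 mm wide, 38 mm high, lying at the robot's right. Origin: on its underside under the joint of handle and head; x along it to the bristle head. Leave alone.
- broom: Orange plastic hand broom 255 mm long, 55 mm wide, 38 mm high, lying at the robot's left. Origin and x as the dust brush's. Leave alone.

How it is judged (in metres and radians):
On the way, in this order (a step that is already met when the one before it is completed fails the run):
1. the strip is off the tray and leans by itself against the front of the low board, let go (angle between panel's own z axis and vertical between 0.35 and 0.95 rad and contact force between panel and upstand above 0.15 N and contact force between panel and tray below 0.02 N and x of panel in the frame of upstand below 0.06 m and y of panel in the frame of upstand between -0.08 and 0.08 m and height (world z) of panel below 0.09 m and linear speed of panel below 0.02 m/s and contact force between panel and the fingers below 0.05 N and contact force between panel and the arm below 0.05 N), for 0.3 s.
2. the squeegee head is lifted out of the tray in the fingers (height (world z) of squeegee above 0.1 m and contact force between squeegee and the fingers above 2 N), for 0.2 s.
At the end, for the whole second after the job is handed in: Strip leans alone on the board's front, 20 to 54 degrees from level, within 80 mm of its middle, untouched. Squeegee held still in the fingers only; blade edge 70 to 130 mm before the lens, within 20 mm of the line of sight, square within 12 degrees. Jar, brush, broom within 30 mm of their start (all of step 1 and x of blade_edge in the frame of lens between -0.13 and -0.07 m and y of blade_edge in the frame of lens between -0.02 and 0.02 m and z of blade_edge in the frame of lens between -0.02 and 0.02 m and x of socket in the frame of lens below -0.13 m and angle between the x axis of squeegee and the x axis of lens, either way round below 0.21 rad and angle between the y axis of squeegee and the y axis of lens, either way round below 0.21 rad and contact force between squeegee and the fingers above 2 N and height (world z) of squeegee above 0.12 m and contact force between squeegee and tray below 0.02 N and contact force between squeegee and camera_stand below 0.02 N and contact force between squeegee and panel below 0.02 N and linear speed of squeegee below 0.02 m/s and angular speed of squeegee below 0.15 rad/s and distance of each of jar, dust_brush, broom from where it was at the start of the episode below 0.03 m); the arm keeps its last pose, push and grip.
It fails at once if the jar, the dust brush or the hand broom is moved by more than 30 mm (distance of any of jar, dust_brush, broom from where it was at the start of the episode above 0.03 m).
It also fails if it takes over 58 s, if anything falls off the work surface, if the arm or the gripper's body presses on something with over 40 N, if the wrist force passes 120 N, or if a joint passes its speed limit or range.

### The arm

A 6-joint arm with a two-finger parallel gripper is mounted at the origin on the work surface. World frame = base frame: x ahead of the robot, y to its left, z up, the work surface at z = 0. Lengths are in m, angles in degrees, forces in N, time in s.
With the tool pointing down it reaches from about 0.35 to 0.875 m from the base axis. Payload 4.2 kg.
Tool frame: the origin (TCP) lies midway between the tips of the shut fingers; the grasp point (between the pads) lies 19 mm behind it (r.pinch_z is the distance from the TCP to the grasp point, in m); z points along the fingers, y is the line along which they close (so a half turn about z gives the same grasp; the last joint's range is limited). The gripper opens to 87 mm and grips with 3 to 60 N. Pads are 19 mm wide; open, the fingers measure 117 mm over their backs; the gripper's body (75 mm by 190 mm) begins 51 mm behind the grasp point.
Start: joints at [83.228, 22.042, 0.453, 0, -68.411, -14.817], TCP at [0.23, 0.581, 0.223] pointing down, gripper open.
Joint ranges: [-179.83, 179.83], [-69.29, 118.12], [-61.27, 80.66], [-181.25, 117.63], [-171.15, -9.14], [-177.46, 177.46]. Speed limits (degrees/s): [159.86, 159.86, 180, 180, 180, 180].

### API

Orientations are given as a 3x3 rotation matrix whose columns are the frame's x, y, z axes.
In Python, from station import r, imaging, models gives the robot as it stands. The module is installed in compiled form; this text tells all that it offers.
- The arm moves only by the tool apply_moves, never from a script. Its argument "moves" is a list of rows, each a list of 2 entries, a list of its own where there are three numbers: the shift along the tool's x, y, z in m, then the turn about the tool's z in degrees. A call has 1 to 5 rows; each row shifts and turns the commanded pose from where the row before left it, along the tool's axes as they then stand; what a row does not reach is not made up. A row lasts 1/12 s, in which the tool goes at most 41.7 mm and 7.16 degrees, less where a joint would pass 70% of its speed; a pose out of reach is approached as far as the arm can. A call is refused whole if a number of a shift passes 0.0417 or a number of a turn 7.16, either way. A call with a gripper value outside its range is refused whole. "hand" is the finger opening in m, from 0 to 0.087, set as the call begins (left out, the last holds). The fingers move at their own pace and stop on an object; the grip force is fixed at half the most. Time passes only in rows, so rows that do not move let the fingers close. It gives the time, the measured TCP pose, the force, the opening and the grip force at its end, in the units of the state.
- r.sense(): the state, without advancing time (a new reading comes with each control period).
- imaging.capture(name): name is "side" or "top"; returns a dict with "frame" (400x640x3 uint8, blue, green, red), "intrinsics" (3x3 intrinsics, pixels), "eye" and "orientation" of the camera in the world. Camera axes: x right, y down, z forward; pixel columns grow to the right and rows downward; lengths in m; the calibration is good to about 2 mm. A picture is of the moment at which its call begins. There is no depth.
- r.finish_job(): hands the job in; it is judged then, once.
Trained networks look in a picture, given as the dict that the camera call returned (one of the last four; its "shot" number tells which), for a name from the list of things; names that differ only in an ending like _2 or _b are one class to them, and where a whole thing is asked for, a point or a joint stands for the part that bears it (a point fixed in the world has none). Each returns a list of dicts, best first, with "confidence" (0 to 1); they miss things now and then, are a little off and sometimes report something else, mostly with a low value. They report only what shows in the picture. A call takes as long as a camera call.
- models.cut_out(picture, target): "region" (400x640 bool, what is visible of it) and "extent" ([left, top, width, height] as shares, 0 to 1, of the picture: columns of its width, rows of its height, round what is visible of it).
- models.place_of(picture, target): "at" ([column, row] as shares, 0 to 1, of the picture: columns of its width, rows of its height: a listed point, or the origin of a listed thing).
The state is a dict: "time_s": time; "joints": joint angles; "joint_velocities": joint speeds; "effort": joint torques, N m; "tcp_pos": TCP position; "ee_rot": TCP orientation; "wrist_force": force on the tool from outside, world axes, zero at the start; "moment": the same for the moment, N m; "gripper_width": opening from 0.0 (shut) to 1.0 (fully open); "gripper_force": force on a finger pad.
Only numpy, scipy, OpenCV 4.12 (cv2) and the standard library are available. Lean on these libraries where they do the work, as an engineer would, in place of code of your own. Each camera call takes 0.05 s, during which the arm holds its last target. There are 200 camera calls.

## Working session

There is one attempt and no reset: what is moved stays moved. The work goes in short steps, Python scripts to look and compute and a tool call to move; the robot and the scene stay as the last step left them, time stands still between calls to the robot, and variables do not carry over. Pictures are saved under pics/ and viewed, at most 10 in all, crops included, and the job is handed in when it is done.

Besides the shell and the picture viewer there is one more tool, called as name(argument=value, ...) on one line, values as JSON. apply_moves: Moves the arm, as the interface text tells. Its arguments: {"type":"object","properties":{"moves":{"type":"array"},"hand":{"type":"number"}},"required":["moves"]}

```bash
mkdir -p pics
cat > h.py <<'E'
import numpy as np, cv2
from station import r, imaging, models
def proj(c,P):
    p=(np.asarray(P)-c["eye"])@np.asarray(c["orientation"]); q=p@np.asarray(c["intrinsics"]).T
    return q[...,:2]/q[...,2:]
def ray(c,uv):
    d=np.linalg.inv(c["intrinsics"])@[uv[0],uv[1],1]; d=np.asarray(c["orientation"])@d
    return np.asarray(c["eye"]),d/np.linalg.norm(d)
def onz(c,uv,z):
    e,d=ray(c,uv); return e+d*(z-e[2])/d[2]
def tri(c1,u1,c2,u2):
    e1,d1=ray(c1,u1);e2,d2=ray(c2,u2)
    s=np.linalg.lstsq(np.c_[d1,-d2],e2-e1,rcond=None)[0]
    a=e1+d1*s[0];b=e2+d2*s[1]; return (a+b)/2,np.linalg.norm(a-b)
E
python3 - <<'E'
from h import *
np.set_printoptions(precision=4,suppress=True)
S=imaging.capture("side");T=imaging.capture("top")
cv2.imwrite("pics/s0.png",S["frame"]);cv2.imwrite("pics/t0.png",T["frame"])
for c in(S,T):print(c["eye"],c["orientation"],c["intrinsics"])
for n in "panel tray squeegee blade_edge socket upstand upstand_top camera_stand lens jar dust_brush broom".split():
    a=models.place_of(S,n);b=models.place_of(T,n)
    f=lambda l:[(np.round(np.array(x["at"])*[640,400],1).tolist(),round(x["confidence"],2)) for x in l[:2]]
    print(n,f(a),f(b))
    if a and b: print("   ",*tri(S,np.array(a[0]["at"])*[640,400],T,np.array(b[0]["at"])*[640,400]))
s=r.sense();print(s["tcp_pos"],s["ee_rot"],r.pinch_z,s["time_s"])
E
```

```text
[ 0.2711 -0.9399  0.9538] [[ 0.9322 -0.2334  0.2767]
 [-0.3618 -0.5773  0.732 ]
 [-0.0111 -0.7825 -0.6226]] [[438.3919   0.     323.788 ]
 [  0.     438.3919 193.444 ]
 [  0.       0.       1.    ]]
[0.5504 0.0056 1.3414] [[ 0.0177 -0.9986  0.0504]
 [-0.9996 -0.0187 -0.0198]
 [ 0.0207 -0.05   -0.9985]] [[402.8086   0.     322.8209]
 [  0.     402.8086 198.3452]
 [  0.       0.       1.    ]]
panel [([331.1, 280.7], 0.87)] [([385.2, 219.1], 0.82)]
    [ 0.5556 -0.2239  0.0429] 0.0062149629426396
tray [([327.0, 288.9], 0.84), ([272.8, 246.7], 0.55)] [([379.5, 219.2], 0.55)]
    [ 0.5518 -0.2118 -0.0026] 0.00034146554945759194
squeegee [([324.8, 283.8], 0.94)] [([375.8, 218.4], 0.79), ([325.1, 146.9], 0.32)]
    [ 0.5527 -0.1979  0.0032] 0.0036925396083268888
blade_edge [([336.8, 280.4], 0.9)] [([377.0, 210.1], 0.57)]
    [ 0.5834 -0.2019  0.008 ] 0.002705825586287824
socket [([385.7, 386.5], 0.25)] [([375.7, 234.9], 0.67)]
    [ 0.5831 -0.3109 -0.3482] 0.22616147124019081
upstand [] []
upstand_top [([298.2, 165.5], 0.98)] [([234.2, 192.2], 0.74)]
    [0.6287 0.2559 0.088 ] 0.002357596798550774
camera_stand [([370.1, 228.8], 0.67)] [([331.1, 151.7], 0.93), ([376.2, 220.2], 0.72)]
    [ 0.77   -0.0441  0.0022] 0.010386775492157172
lens [([362.7, 159.2], 0.57)] [([324.7, 149.4], 0.64)]
    [ 0.738  -0.0186  0.2583] 0.0001171552213640718
jar [([277.0, 247.3], 0.73)] [([319.1, 242.7], 0.83), ([160.5, 218.2], 0.2)]
    [ 0.4694 -0.011   0.0008] 0.0024247317759249556
dust_brush [([382.7, 383.4], 0.8)] [([469.5, 218.0], 0.91)]
    [ 0.5642 -0.5127  0.0061] 0.006103656257470765
broom [([258.9, 153.6], 0.75), ([385.4, 386.5], 0.32)] [([161.3, 221.0], 0.93)]
    [0.5399 0.5057 0.0073] 0.01361090724386237
[0.2299 0.5812 0.2226] [[ 0.9298 -0.368   0.    ]
 [-0.368  -0.9298  0.    ]
 [-0.     -0.     -1.    ]] 0.0187 1.3
```

Run:
```python
import cv2
s=cv2.imread("pics/s0.png");t=cv2.imread("pics/t0.png")
cv2.imwrite("pics/t0c.png",cv2.resize(t[100:300,190:456],None,fx=3,fy=3,interpolation=2))
cv2.imwrite("pics/s0c.png",cv2.resize(s[120:360,200:460],None,fx=2.5,fy=2.5,interpolation=2))
```

```text
(no output)
```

View pics/t0c.png

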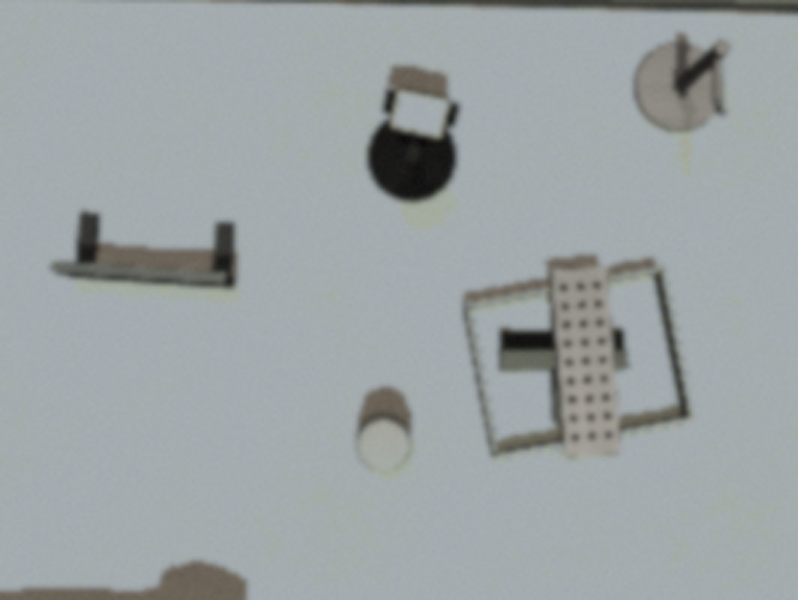

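View pics/s0c.png

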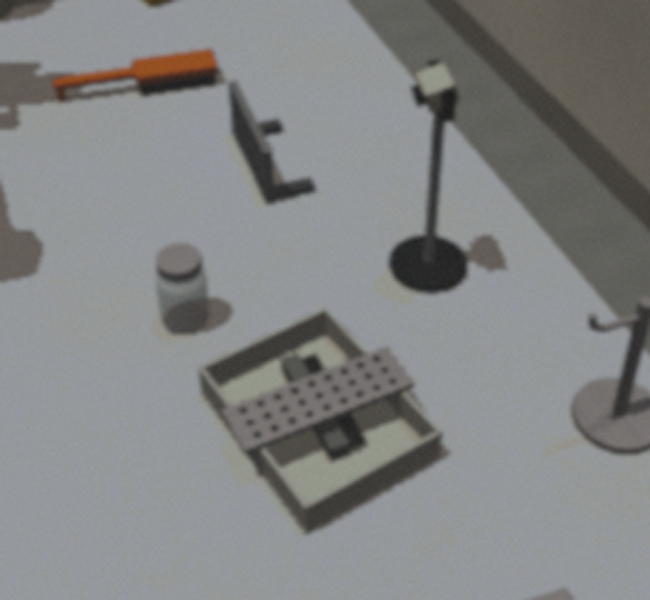

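The top crop shows the strip lying along world x over the tray (full-image centre about 385,219), the squeegee below it with its blade towards +x, and the jar at (319,243). The low board is on the left with its front facing the robot, and the camera stand is at about (327,152). The side crop agrees with this. The tool always points down, so I'll get the tilts by turning each part in the grip. Next I'll refine the poses.

Run:
```python
from h import *
np.set_printoptions(precision=4,suppress=True)
F={}
for n in("side","top"):
    c=None;fr=[]
    for i in range(6):
        c=imaging.capture(n);fr.append(c["frame"].astype(float))
    F[n]=c;c["avg"]=np.mean(fr,0)
    print(n,[(x["confidence"],np.array(x["at"])*[640,400]) for x in models.place_of(c,"camera_tilt")[:2]],[(x["confidence"],np.array(x["at"])*[640,400]) for x in models.place_of(c,"lens")[:2]],[(x["confidence"],np.array(x["at"])*[640,400]) for x in models.place_of(c,"camera_stand")[:2]])
    for t in("panel","upstand","tray","squeegee","camera_tilt"):
        m=models.cut_out(c,t)
        if m:
            g=m[0]["region"].astype(np.uint8);k=max(cv2.findContours(g,0,1)[0],key=cv2.contourArea)
            b=cv2.boxPoints(cv2.minAreaRect(k));print(t,round(m[0]["confidence"],2),g.sum(),b.tolist())
            if n=="top":
                z={"panel":.053,"upstand":.09,"tray":.045,"squeegee":.02,"camera_tilt":.27}[t]
                print(np.array([onz(c,q,z) for q in b]))
                np.save(f"{t}.npy",g)
cv2.imwrite("pics/avs.png",F["side"]["avg"]);cv2.imwrite("pics/avt.png",F["top"]["avg"])
a=cv2.resize(F["side"]["avg"][135:185,335:385],(600,600),interpolation=cv2.INTER_CUBIC)
b=cv2.resize(F["top"]["avg"][120:170,300:350],(600,600),interpolation=cv2.INTER_CUBIC)
cv2.imwrite("pics/heads.png",a);cv2.imwrite("pics/headt.png",b)
```

```text
Traceback (most recent call last):
ValueError: it knows: blade_edge, broom, camera_stand, dust_brush, jar, lens, panel, socket, squeegee, tray, upstand, upstand_top
```

Run:
```python
from h import *
np.set_printoptions(precision=4,suppress=True)
F={}
for n in("side","top"):
    fr=[];L=[];G=[]
    for i in range(6):
        c=imaging.capture(n);fr.append(c["frame"].astype(float))
        p=models.place_of(c,"lens");L+=[np.array(p[0]["at"])*[640,400]] if p else []
        p=models.place_of(c,"camera_stand");G+=[np.array(p[0]["at"])*[640,400]] if p else []
    F[n]=c;c["avg"]=np.mean(fr,0);c["L"]=np.median(L,0);c["G"]=np.median(G,0)
    print(n,np.array(L).tolist(),np.array(G).tolist())
    for t in("panel","upstand","tray","squeegee","lens"):
        m=models.cut_out(c,t)
        if m:
            g=m[0]["region"].astype(np.uint8);k=max(cv2.findContours(g,0,1)[0],key=cv2.contourArea)
            b=cv2.boxPoints(cv2.minAreaRect(k));print(t,round(m[0]["confidence"],2),g.sum(),b.tolist())
            if n=="top":
                z={"panel":.053,"upstand":.09,"tray":.045,"squeegee":.02,"lens":.27}[t]
                print(np.array([onz(c,q,z) for q in b]))
print(tri(F["side"],F["side"]["L"],F["top"],F["top"]["L"]),tri(F["side"],F["side"]["G"],F["top"],F["top"]["G"]))
cv2.imwrite("pics/avs.png",F["side"]["avg"]);cv2.imwrite("pics/avt.png",F["top"]["avg"])
a=cv2.resize(F["side"]["avg"][135:185,335:385],(600,600),interpolation=cv2.INTER_CUBIC)
b=cv2.resize(F["top"]["avg"][120:170,300:350],(600,600),interpolation=cv2.INTER_CUBIC)
cv2.imwrite("pics/heads.png",a);cv2.imwrite("pics/headt.png",b)
```

```text
side [[362.88, 161.4], [364.608, 157.48], [361.59999999999997, 159.32], [367.104, 160.8], [363.96799999999996, 158.8], [363.96799999999996, 160.8]] [[369.216, 225.99999999999997], [368.512, 228.12], [371.072, 228.6], [369.408, 227.88], [366.528, 226.28], [368.384, 225.99999999999997]]
panel 0.93 1383 [[288.41558837890625, 283.4620666503906], [357.72705078125, 257.1237487792969], [364.7266845703125, 275.5438537597656], [295.41522216796875, 301.8821716308594]]
upstand 0.65 594 [[281.71917724609375, 158.81088256835938], [299.8753662109375, 148.5487060546875], [326.47137451171875, 195.6031494140625], [308.315185546875, 205.86532592773438]]
tray 0.65 214 [[361.6698303222656, 158.5943603515625], [370.8207702636719, 142.12265014648438], [382.8773498535156, 148.82077026367188], [373.7264099121094, 165.29248046875]]
squeegee 0.72 379 [[324.53778076171875, 291.3679504394531], [339.2264404296875, 283.2075500488281], [346.67926025390625, 296.6226501464844], [331.9906005859375, 304.7830505371094]]
lens 0.68 230 [[359.98876953125, 157.61798095703125], [370.15728759765625, 141.34832763671875], [382
[... 1302 characters left out ...]
74.0, 211.0], [374.0, 224.0], [356.0, 224.0]]
[[ 0.5775 -0.1304  0.02  ]
 [ 0.5786 -0.1897  0.02  ]
 [ 0.5359 -0.1902  0.02  ]
 [ 0.5349 -0.131   0.02  ]]
lens 0.75 309 [[317.1176452636719, 145.5294189453125], [321.6470642089844, 127.41177368164062], [340.2353210449219, 132.058837890625], [335.7059020996094, 150.17648315429688]]
[[ 0.7459  0.0021  0.27  ]
 [ 0.7952 -0.0091  0.27  ]
 [ 0.7837 -0.0593  0.27  ]
 [ 0.7344 -0.0479  0.27  ]]
(array([ 0.7407, -0.0198,  0.2553]), np.float64(0.0016068577183021558)) (array([ 0.7681, -0.0401,  0.007 ]), np.float64(0.01176688926440882))[ WARN:0@35.983] global loadsave.cpp:1063 imwrite_ Unsupported depth image for selected encoder is fallbacked to CV_8U.
```

View pics/heads.png

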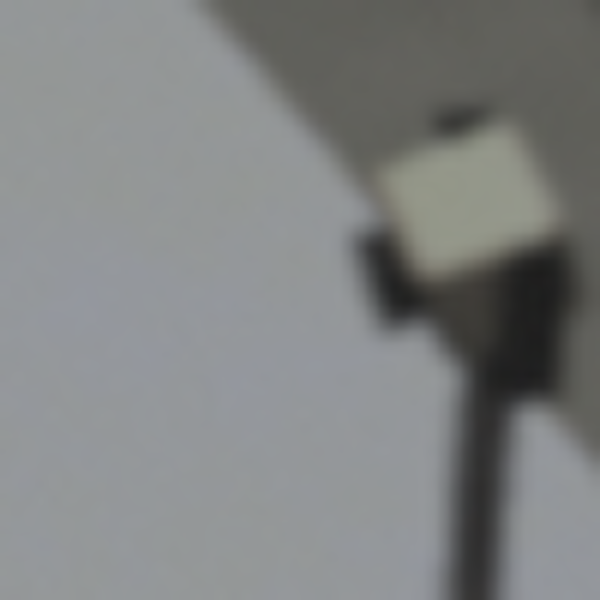

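View pics/headt.png

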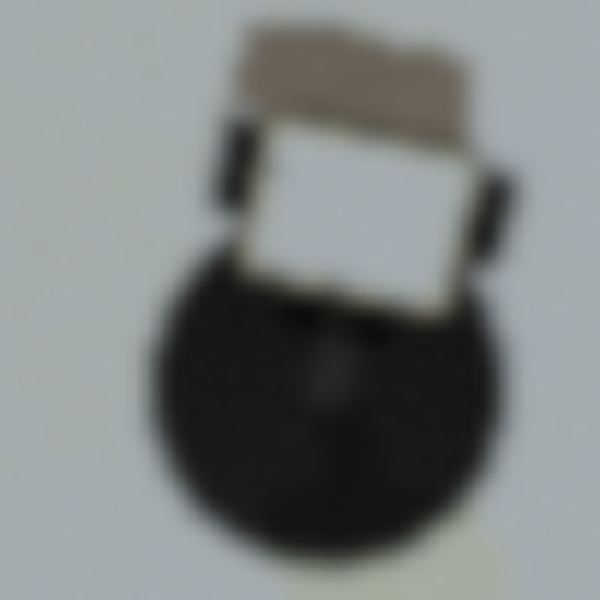

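The side view shows the camera head's light top face with corners near (380,175), (510,120), (562,215) and (425,280) in the zoom. The top view shows the same face at (262,118), (472,155), (448,307) and (243,272). Triangulating those corners will give the head's yaw and tilt.

Run:
```python
from h import *
from scipy.optimize import least_squares
from scipy.spatial.transform import Rotation as Ro
np.set_printoptions(precision=4,suppress=True)
S=imaging.capture("side");T=imaging.capture("top")
u=lambda l,o:(np.array(l)+.5)/12-.5+o
# nl, nr, fr, fl
s=u([(380,175),(425,280),(562,215),(510,120)],[335,135]);t=u([(243,272),(448,307),(472,155),(262,118)],[300,120])
P=[]
for a,b in zip(s,t):
    p,e=tri(S,a,T,b);P.append(p);print(p,e)
P=np.array(P);w=(P[0]+P[3]-P[1]-P[2])/2;d=(P[2]+P[3]-P[0]-P[1])/2
print("width",np.linalg.norm(w),"depth",np.linalg.norm(d),"yaw from w",np.degrees(np.arctan2(-w[0],w[1])),"yaw d",np.degrees(np.arctan2(d[1],d[0])),"slope d",np.degrees(np.arctan2(d[2],np.hypot(*d[:2]))))
# rect fit: centre, yaw, tilt, depth ; width 48 mm, common calibration offset per view free-ish
def f(q):
    R=Ro.from_euler("ZY",[q[3],q[4]]).as_matrix()
    X=np.array([[-q[5]/2,.024,0],[-q[5]/2,-.024,0],[q[5]/2,-.024,0],[q[5]/2,.024,0]])@R.T+q[:3]
    return np.r_[(proj(S,X)-s).ravel(),(proj(T,X)-t).ravel()]
o=least_squares(f,[*P.mean(0),0,-.3,.036],x_scale=[.01,.01,.01,.1,.1,.01]);q=o.x;J=np.linalg.inv(o.jac.T@o.jac)
print(q,"yaw,pitch deg",np.degrees(q[3:5]),"sd(1px)",np.degrees(np.sqrt(np.diag(J))[3:5]),np.abs(o.fun).max())
R=Ro.from_euler("ZY",q[3:5]).as_matrix();front=q[:3]-R[:,0]*q[5]/2-R[:,2]*.015
print("front face centre",front,"R",R)
# foot centre from top
print("foot",onz(T,u((325,390),[300,120]),.01))
# other edges: tray, upstand corners from top crop (scale3, off 190,100)
v=lambda x,y,z:onz(T,(np.array([x,y])+.5)/3-.5+[190,100],z)
print("tray c",[v(*p,.045) for p in((466,297),(660,262),(687,415),(494,453))])
print("upst",v(53,266,.09),v(233,284,.0),v(232,278,.09))
print("squeegee", v(500,330,.016),v(624,330,.016),v(500,370,.027),v(627,370,.027))
```

```text
[ 0.7537 -0.005   0.2799] 0.0011534044553762669
[ 0.7452 -0.0499  0.2807] 0.0019640312527914715
[ 0.7769 -0.0541  0.293 ] 0.0015434511442402772
[ 0.7858 -0.0083  0.2895] 0.00045267257050864726
width 0.04623303173280396 depth 0.03387318845603053 yaw from w -10.83580298831055 yaw d -6.7083183419910295 slope d 18.878630630191513
[ 0.7654 -0.0293  0.2857 -0.1697 -0.3667  0.0339] yaw,pitch deg [ -9.7209 -21.0103] sd(1px) [2.0941 5.9665] 0.6701267266971058
front face centre [ 0.7551 -0.0276  0.2657] R [[ 0.9201  0.1688 -0.3534]
 [-0.1576  0.9856  0.0605]
 [ 0.3585  0.      0.9335]]
foot [ 0.7722 -0.0308  0.01  ]
tray c [array([ 0.6161, -0.0917,  0.045 ]), array([ 0.6579, -0.3011,  0.045 ]), array([ 0.4937, -0.3313,  0.045 ]), array([ 0.4497, -0.1242,  0.045 ])]
upst [0.6379 0.3389 0.09  ] [0.628  0.1638 0.    ] [0.629  0.1544 0.09  ]
squeegee [ 0.582  -0.1318  0.016 ] [ 0.5845 -0.2686  0.016 ] [ 0.5382 -0.1313  0.027 ] [ 0.5407 -0.27    0.027 ]
```

Measured so far:
- **Lens:** about (0.741, -0.024, 0.258), head yaw about -10°, tilt about 20°.
- **Strip:** centre about (0.550, -0.219), yaw 5°.
- **Board edge:** about (0.631, 0.250), yaw -3°.

Heights and sizes agree with the text. Next is a helper that turns targets into move rows.

```bash
cat >> h.py <<'E'
def plan(pos,yaw,step=.04):
    """rows from the measured pose to TCP pos, tool-x world yaw (deg); shift first, then turn in each row"""
    s=r.sense();R=np.array(s["ee_rot"]);p=np.array(s["tcp_pos"]);y0=np.degrees(np.arctan2(R[1,0],R[0,0]))
    d=np.asarray(pos)-p;t=-((yaw-y0+180)%360-180)
    n=int(max(np.ceil(np.linalg.norm(d)/step),np.ceil(abs(t)/7),1));y=y0;rows=[]
    for i in range(n):
        c,q=np.cos(np.radians(y)),np.sin(np.radians(y));k=p+d*(i+1)/n
        cur=p if i==0 else cur
        e=k-cur;v=np.round([c*e[0]+q*e[1],q*e[0]-c*e[1],-e[2]],3)
        cur=cur+[c*v[0]+q*v[1],q*v[0]-c*v[1],-v[2]]
        tt=np.round(-(y-y0)*-1+0,3) if 0 else round(t/n,1); y-=tt; rows.append([v.tolist(),tt])
    for i in range(0,n,5):print(rows[i:i+5])
def st():
    s=r.sense();R=np.array(s["ee_rot"]);print("t",round(s["time_s"],2),"p",np.round(s["tcp_pos"],4),"yaw",round(np.degrees(np.arctan2(R[1,0],R[0,0])),2),"F",np.round(s["wrist_force"],1),"w",round(s["gripper_width"]*.087,4),"g",s["gripper_force"])
E
sed -i 's/tt=np.round.*else round/tt=round/' h.py
python3 -c "
from h import *
st();plan((.55,-.219,.12),5.2)"
```

```text
t 4.0 p [0.23   0.5811 0.2226] yaw -21.59 F [-0.1  0.4  0.1] w 0.0868 g 0.0
[[[0.027, 0.028, 0.005], np.float64(-1.2)], [[0.026, 0.029, 0.004], np.float64(-1.2)], [[0.026, 0.03, 0.005], np.float64(-1.2)], [[0.025, 0.03, 0.005], np.float64(-1.2)], [[0.024, 0.031, 0.004], np.float64(-1.2)]]
[[[0.024, 0.031, 0.005], np.float64(-1.2)], [[0.023, 0.032, 0.005], np.float64(-1.2)], [[0.023, 0.032, 0.004], np.float64(-1.2)], [[0.022, 0.032, 0.005], np.float64(-1.2)], [[0.021, 0.033, 0.005], np.float64(-1.2)]]
[[[0.02, 0.034, 0.004], np.float64(-1.2)], [[0.02, 0.033, 0.005], np.float64(-1.2)], [[0.019, 0.035, 0.005], np.float64(-1.2)], [[0.018, 0.034, 0.004], np.float64(-1.2)], [[0.018, 0.035, 0.005], np.float64(-1.2)]]
[[[0.016, 0.036, 0.005], np.float64(-1.2)], [[0.016, 0.035, 0.004], np.float64(-1.2)], [[0.016, 0.037, 0.005], np.float64(-1.2)], [[0.014, 0.036, 0.005], np.float64(-1.2)], [[0.014, 0.037, 0.004], np.float64(-1.2)]]
[[[0.013, 0.037, 0.005], np.float64(-1.2)], [[0.012, 0.037, 0.005], np.float64(-1.2)]]
```

apply_moves(moves=[[[0.027,0.028,0.003],-1.2],[[0.026,0.029,0.003],-1.2],[[0.026,0.03,0.003],-1.2],[[0.025,0.03,0.003],-1.2],[[0.024,0.031,0.003],-1.2]], hand=0.087)

```text
time_s: 4.42
tcp_pos: [0.3026, 0.3975, 0.2075]
ee_rot: [[0.964, -0.267, 0.0], [-0.267, -0.964, 0.0], [0.0, -0.0, -1.0]]
wrist_force: [0.6, 0.9, 1.2]
gripper_width: 1.001
gripper_force: 0.0
```

apply_moves(moves=[[[0.024,0.031,0.003],-1.2],[[0.023,0.032,0.003],-1.2],[[0.023,0.032,0.003],-1.2],[[0.022,0.032,0.003],-1.2],[[0.021,0.033,0.003],-1.2]])

```text
time_s: 4.83
tcp_pos: [0.3761, 0.2159, 0.1929]
ee_rot: [[0.986, -0.165, 0.001], [-0.165, -0.986, 0.001], [0.001, -0.001, -1.0]]
wrist_force: [1.7, -0.5, 0.1]
gripper_width: 0.999
gripper_force: 0.0
```

apply_moves(moves=[[[0.02,0.034,0.003],-1.2],[[0.02,0.033,0.003],-1.2],[[0.019,0.035,0.003],-1.2],[[0.018,0.034,0.003],-1.2],[[0.018,0.035,0.003],-1.2]])

```text
time_s: 5.25
tcp_pos: [0.449, 0.0341, 0.1779]
ee_rot: [[0.998, -0.061, 0.001], [-0.061, -0.998, 0.0], [0.001, -0.001, -1.0]]
wrist_force: [0.5, 1.6, 0.3]
gripper_width: 1.004
gripper_force: 0.0
```

apply_moves(moves=[[[0.016,0.036,0.003],-1.2],[[0.016,0.035,0.003],-1.2],[[0.016,0.037,0.003],-1.2],[[0.014,0.036,0.003],-1.2],[[0.014,0.037,0.003],-1.2]])

```text
time_s: 5.67
tcp_pos: [0.5213, -0.1487, 0.1627]
ee_rot: [[0.999, 0.043, 0.001], [0.043, -0.999, -0.0], [0.001, 0.0, -1.0]]
wrist_force: [0.7, 0.7, 0.4]
gripper_width: 1.001
gripper_force: 0.0
```

apply_moves(moves=[[[0.013,0.037,0.005],-1.2],[[0.012,0.037,0.005],-1.2],[[0,0,0],0]])

```text
time_s: 5.92
tcp_pos: [0.5511, -0.2246, 0.1508]
ee_rot: [[0.997, 0.079, -0.001], [0.079, -0.997, -0.001], [-0.001, 0.001, -1.0]]
wrist_force: [1.2, -0.0, -0.3]
gripper_width: 0.999
gripper_force: 0.0
```

Run:
```python
from h import *
np.set_printoptions(precision=4,suppress=True)
st();S=imaging.capture("side");c=models.cut_out(S,"panel")[0]
k=max(cv2.findContours(c["region"].astype(np.uint8),0,1)[0],key=cv2.contourArea)
b=cv2.boxPoints(cv2.minAreaRect(k));print(c["confidence"],[onz(S,q,.053)[:2] for q in b])
# top-of-strip midline check from initial top average
T=imaging.capture("top")
v=lambda x,y,z:onz(T,(np.array([x,y])+.5)/3-.5+[190,100],z)
print([v(*p,.053)[:2] for p in((548,268),(605,265),(620,453),(566,455))])
plan((.55,-.219,.033),5.2,.03)
```

```text
t 5.92 p [ 0.5511 -0.2246  0.1508] yaw 4.53 F [ 1.2 -0.  -0.3] w 0.0869 g 0.0
0.72 [array([ 0.4453, -0.1976]), array([ 0.659 , -0.1744]), array([ 0.6482, -0.2499]), array([ 0.4447, -0.2676])]
[array([ 0.6485, -0.1786]), array([ 0.6529, -0.2399]), array([ 0.4525, -0.2578]), array([ 0.4495, -0.2001])]
[[[0.0, -0.0, 0.03], np.float64(-0.1)], [[0.0, -0.0, 0.03], np.float64(-0.1)], [[0.001, -0.0, 0.029], np.float64(-0.1)], [[-0.0, -0.0, 0.03], np.float64(-0.1)]]
```

apply_moves(moves=[[[0,0,0.03],-0.2],[[0,0,0.03],-0.2],[[0,0,0.03],-0.2],[[0,0,0.02],0],[[0,0,0.006],0]])

```text
time_s: 6.48
tcp_pos: [0.5472, -0.2172, 0.0338]
ee_rot: [[0.995, 0.096, -0.006], [0.096, -0.995, 0.001], [-0.006, -0.002, -1.0]]
wrist_force: [-0.8, -0.3, -0.4]
gripper_width: 0.999
gripper_force: 0.0
```

apply_moves(moves=[[[0,0,0],0],[[0,0,0],0],[[0,0,0],0],[[0,0,0],0],[[0,0,0],0]], hand=0.03)

```text
time_s: 6.9
tcp_pos: [0.5507, -0.2193, 0.0381]
ee_rot: [[0.996, 0.095, 0.003], [0.095, -0.996, -0.001], [0.003, 0.001, -1.0]]
wrist_force: [0.2, -2.9, 1.5]
gripper_width: 0.705
gripper_force: 1.3
```

apply_moves(moves=[[[0,0,0],0],[[0,0,0],0],[[0,0,0],0]])

```text
time_s: 7.15
tcp_pos: [0.5507, -0.2195, 0.0381]
ee_rot: [[0.996, 0.095, 0.003], [0.095, -0.996, -0.001], [0.002, 0.001, -1.0]]
wrist_force: [-1.0, 0.0, 6.4]
gripper_width: 0.681
gripper_force: 30.0
```

The opening of 59 mm matches the strip's 60 mm width, so it is gripped. Lifting 0.15 m.

apply_moves(moves=[[[0,0,-0.02],0],[[0,0,-0.03],0],[[0,0,-0.035],0],[[0,0,-0.035],0],[[0,0,-0.03],0]])

```text
time_s: 7.57
tcp_pos: [0.5491, -0.2191, 0.1879]
ee_rot: [[0.996, 0.094, -0.001], [0.094, -0.996, 0.001], [-0.0, -0.001, -1.0]]
wrist_force: [1.6, -0.8, -3.8]
gripper_width: 0.685
gripper_force: 30.0
```

Run:
```python
from h import *
st();S=imaging.capture("side");cv2.imwrite("pics/lift.png",cv2.resize(S["frame"][120:360,200:460],None,fx=2.2,fy=2.2))
st();plan((.575,.253,.185),-3,.037)
```

```text
t 7.57 p [ 0.5491 -0.2191  0.1879] yaw 5.39 F [ 1.6 -0.8 -3.8] w 0.0596 g 29.993499219417572
t 7.62 p [ 0.5527 -0.2204  0.195 ] yaw 5.48 F [ 2.  -1.   3.3] w 0.0593 g 29.994555115699768
[[[0.005, -0.036, 0.001], np.float64(0.7)], [[0.005, -0.036, 0.001], np.float64(0.7)], [[0.004, -0.036, 0.0], np.float64(0.7)], [[0.004, -0.037, 0.001], np.float64(0.7)], [[0.003, -0.036, 0.001], np.float64(0.7)]]
[[[0.003, -0.036, 0.001], np.float64(0.7)], [[0.003, -0.037, 0.0], np.float64(0.7)], [[0.002, -0.036, 0.001], np.float64(0.7)], [[0.002, -0.037, 0.001], np.float64(0.7)], [[0.001, -0.036, 0.001], np.float64(0.7)]]
[[[0.001, -0.036, 0.0], np.float64(0.7)], [[-0.0, -0.037, 0.001], np.float64(0.7)], [[-0.0, -0.036, 0.001], np.float64(0.7)]]
```

View pics/lift.png

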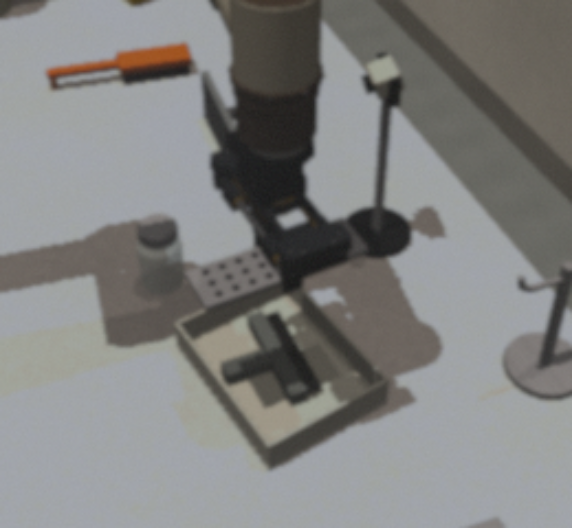

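The strip is held level above the tray, and the squeegee lies free below it. Carrying the strip to the board.

apply_moves(moves=[[[0.005,-0.03,0],0.7],[[0.005,-0.036,0],0.7],[[0.004,-0.036,0],0.7],[[0.004,-0.037,0],0.7],[[0.003,-0.036,0],0.7]])

```text
time_s: 8.03
tcp_pos: [0.5573, -0.0415, 0.1852]
ee_rot: [[0.999, 0.032, -0.002], [0.032, -1.0, 0.001], [-0.002, -0.001, -1.0]]
wrist_force: [0.8, 0.9, -3.2]
gripper_width: 0.686
gripper_force: 30.0
```

apply_moves(moves=[[[0.003,-0.036,0],0.7],[[0.003,-0.037,0],0.7],[[0.002,-0.036,0],0.7],[[0.002,-0.037,0],0.7],[[0.001,-0.036,0],0.7]])

```text
time_s: 8.45
tcp_pos: [0.5667, 0.1406, 0.1852]
ee_rot: [[1.0, -0.029, -0.003], [-0.029, -1.0, -0.0], [-0.003, 0.0, -1.0]]
wrist_force: [1.3, -0.2, -2.8]
gripper_width: 0.687
gripper_force: 30.0
```

apply_moves(moves=[[[0,-0.036,0.01],0.7],[[0,-0.037,0.01],0.7],[[0,-0.03,0.01],0.4],[[0,-0.01,0.01],0],[[0,0,0],0]])

```text
time_s: 8.87
tcp_pos: [0.5704, 0.2536, 0.1422]
ee_rot: [[0.998, -0.057, -0.006], [-0.057, -0.998, -0.003], [-0.006, 0.003, -1.0]]
wrist_force: [-0.7, -0.7, -3.1]
gripper_width: 0.681
gripper_force: 30.0
```

Run:
```python
from h import *
np.set_printoptions(precision=4,suppress=True)
S=imaging.capture("side");T=imaging.capture("top");st()
for n in("upstand_top","panel"):
    for c in(S,T):print(n,[(x["confidence"],np.array(x["at"])*[640,400]) for x in models.place_of(c,n)[:1]])
v=np.vstack([S["frame"][90:270,200:380],T["frame"][110:290,160:340]])
cv2.imwrite("pics/pre.png",cv2.resize(np.hstack([S["frame"][90:270,200:380],T["frame"][110:290,160:340]]),None,fx=2.2,fy=2.2))
plan((.575,.253,.1),-3,.03)
```

```text
t 8.97 p [0.5715 0.2513 0.1448] yaw -3.37 F [ 0.7 -1.1 -2.8] w 0.0598 g 29.99334007501602
upstand_top [(0.91, array([298.624, 165.4  ]))]
upstand_top [(0.61, array([232.576, 192.92 ]))]
panel [(0.94, array([280.192, 154.8  ]))]
panel [(0.72, array([328.576, 153.4  ]))]
[[[0.001, -0.001, 0.024], np.float64(-0.2)], [[0.001, -0.001, 0.023], np.float64(-0.2)]]
```

View pics/pre.png

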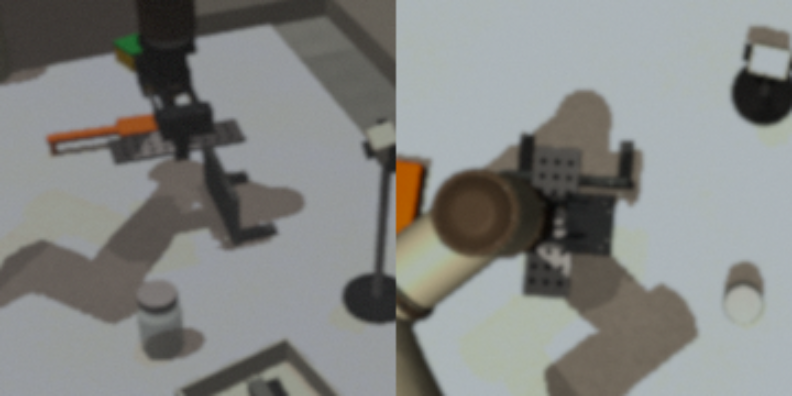

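The strip is level above the board's edge and centred on it. Lowering it in steps so the edge turns it in the grip.

apply_moves(moves=[[[0.002,0,0.025],-0.2],[[0.001,0,0.025],-0.1],[[0,0,0.012],0],[[0,0,0.005],0],[[0,0,0],0]])

```text
time_s: 9.58
tcp_pos: [0.5753, 0.2504, 0.0793]
ee_rot: [[0.998, -0.055, -0.001], [-0.055, -0.998, -0.001], [-0.001, 0.001, -1.0]]
wrist_force: [-0.3, -0.1, -3.4]
gripper_width: 0.684
gripper_force: 30.0
```

apply_moves(moves=[[[0,0,0.005],0],[[0,0,0.005],0],[[0,0,0.005],0],[[0,0,0],0]])

```text
time_s: 9.92
tcp_pos: [0.5768, 0.2523, 0.0651]
ee_rot: [[0.999, -0.054, 0.003], [-0.054, -0.999, 0.002], [0.003, -0.002, -1.0]]
wrist_force: [1.2, -1.5, 0.7]
gripper_width: 0.68
gripper_force: 30.0
```

apply_moves(moves=[[[0,0,0.005],0],[[0,0,0.005],0],[[0,0,0.004],0],[[0,0,0],0],[[0,0,0],0]])

```text
time_s: 10.33
tcp_pos: [0.5749, 0.2519, 0.0498]
ee_rot: [[0.999, -0.054, -0.002], [-0.054, -0.999, -0.0], [-0.002, 0.001, -1.0]]
wrist_force: [-0.2, 1.5, 0.1]
gripper_width: 0.687
gripper_force: 30.0
```

Run:
```python
from h import *
st();S=imaging.capture("side")
cv2.imwrite("pics/lean.png",cv2.resize(S["frame"][110:230,230:350],None,fx=4.5,fy=4.5,interpolation=2))
```

```text
t 10.33 p [0.5749 0.2519 0.0498] yaw -3.08 F [-0.2  1.5  0.1] w 0.0597 g 29.99964132635796
```

View pics/lean.png

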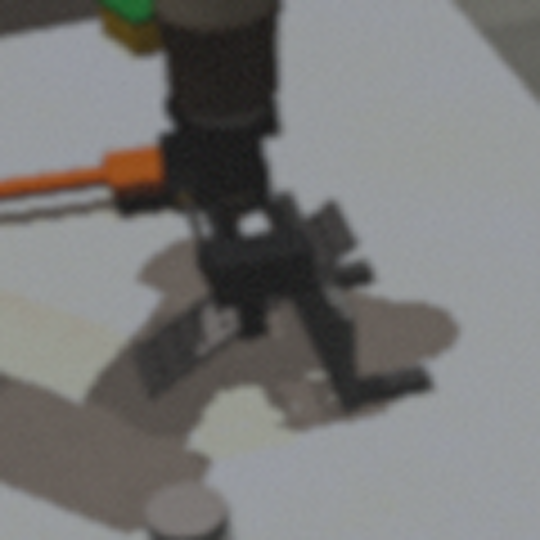

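The strip now leans over the board's edge, with its foot end near (150,395) in the crop, at or just above the shelf. Lowering 4 mm more, then letting go.

apply_moves(moves=[[[0,0,0.002],0],[[0,0,0.002],0],[[0,0,0],0],[[0,0,0],0]])

```text
time_s: 10.72
tcp_pos: [0.5758, 0.2519, 0.0477]
ee_rot: [[0.999, -0.054, 0.001], [-0.054, -0.999, 0.0], [0.001, -0.0, -1.0]]
wrist_force: [-1.3, 0.4, 5.5]
gripper_width: 0.683
gripper_force: 30.0
```

apply_moves(moves=[[[0,0,0],0],[[0,0,0],0],[[0,0,0],0],[[0,0,0],0],[[0,0,0],0]], hand=0.087)

```text
time_s: 11.13
tcp_pos: [0.5754, 0.2515, 0.0461]
ee_rot: [[0.999, -0.054, -0.001], [-0.054, -0.999, -0.001], [-0.001, 0.001, -1.0]]
wrist_force: [-0.1, -0.5, 0.6]
gripper_width: 0.954
gripper_force: 0.0
```

apply_moves(moves=[[[0,0,-0.01],0],[[0,0,-0.02],0],[[0,0,-0.03],0],[[0,0,-0.04],0],[[0,0,-0.04],0]])

```text
time_s: 11.55
tcp_pos: [0.5751, 0.2512, 0.1881]
ee_rot: [[0.999, -0.054, -0.001], [-0.054, -0.999, -0.001], [-0.001, 0.001, -1.0]]
wrist_force: [1.8, 1.2, 0.3]
gripper_width: 1.002
gripper_force: 0.0
```

Run:
```python
from h import *
st();plan((.50,-.19,.19),1,.04)
```

```text
t 11.55 p [0.5751 0.2512 0.1881] yaw -3.09 F [1.8 1.2 0.3] w 0.0871 g 0.0
[[[-0.004, 0.037, -0.0], np.float64(-0.3)], [[-0.005, 0.037, -0.0], np.float64(-0.3)], [[-0.004, 0.037, -0.0], np.float64(-0.3)], [[-0.005, 0.037, -0.001], np.float64(-0.3)], [[-0.005, 0.037, 0.0], np.float64(-0.3)]]
[[[-0.006, 0.037, 0.0], np.float64(-0.3)], [[-0.005, 0.037, -0.0], np.float64(-0.3)], [[-0.006, 0.037, -0.0], np.float64(-0.3)], [[-0.005, 0.037, -0.0], np.float64(-0.3)], [[-0.006, 0.036, -0.001], np.float64(-0.3)]]
[[[-0.007, 0.037, 0.0], np.float64(-0.3)], [[-0.006, 0.037, 0.0], np.float64(-0.3)]]
```

apply_moves(moves=[[[-0.004,0.03,0],-0.3],[[-0.005,0.037,0],-0.3],[[-0.004,0.037,0],-0.3],[[-0.005,0.037,0],-0.3],[[-0.005,0.037,0],-0.3]])

```text
time_s: 11.97
tcp_pos: [0.5444, 0.0734, 0.1875]
ee_rot: [[1.0, -0.027, 0.001], [-0.027, -1.0, 0.0], [0.001, -0.0, -1.0]]
wrist_force: [0.6, 0.3, -0.0]
gripper_width: 1.0
gripper_force: 0.0
```

apply_moves(moves=[[[-0.006,0.037,0],-0.3],[[-0.005,0.03,0],-0.3],[[-0.006,0,0],-0.3]])

```text
time_s: 12.22
tcp_pos: [0.5252, 0.0042, 0.1874]
ee_rot: [[1.0, -0.017, -0.0], [-0.017, -1.0, -0.001], [0.0, 0.001, -1.0]]
wrist_force: [1.7, 0.9, -0.4]
gripper_width: 1.001
gripper_force: 0.0
```

Run:
```python
from h import *
np.set_printoptions(precision=4,suppress=True)
st();D={}
for n in("side","top"):
  for i in range(3):
    c=imaging.capture(n);D[n]=c
    for t in("squeegee","blade_edge","socket","panel"):
        p=models.place_of(c,t)
        if p:D.setdefault((n,t),[]).append(np.array(p[0]["at"])*[640,400])
  m=models.cut_out(c,"squeegee")[0]["region"].astype(np.uint8)
  if n=="top":
    ys,xs=np.nonzero(m);print("mask",m.sum(),onz(c,(xs.min(),ys.min()),.02),onz(c,(xs.max(),ys.max()),.02))
for t in("squeegee","blade_edge","socket","panel"):
    a,b=D.get(("side",t)),D.get(("top",t));print(t,a,b)
    if a and b:print(tri(D["side"],np.median(a,0),D["top"],np.median(b,0)))
S,T=D["side"]["frame"],D["top"]["frame"]
cv2.imwrite("pics/chk.png",np.hstack([cv2.resize(S[130:215,240:340],(400,340),interpolation=2),cv2.resize(T[170:270,340:440],(400,340+60),interpolation=2)[:340]]))
```

```text
t 12.22 p [0.5252 0.0042 0.1874] yaw -0.96 F [ 1.7  0.9 -0.4] w 0.087 g 0.0
mask 682 [ 0.5841 -0.1303  0.02  ] [ 0.4848 -0.2664  0.02  ]
squeegee [array([322.496, 281.68 ]), array([325.312, 281.88 ])] [array([374.784, 219.08 ]), array([374.016, 219.88 ]), array([376.32, 218.32])]
(array([ 0.5509, -0.194 ,  0.008 ]), np.float64(0.0024562832528928686))
blade_edge [array([337.024, 279.48 ]), array([339.712, 278.6  ]), array([335.488, 277.68 ])] [array([377.28, 206.6 ]), array([378.624, 208.8  ]), array([374.592, 211.92 ])]
(array([ 0.586 , -0.2013,  0.0139]), np.float64(0.00038071958040246124))
socket [array([305.6 , 286.52]), array([306.624, 287.12 ]), array([307.584, 287.4  ])] [array([375.68, 234.2 ]), array([376. , 234.2]), array([374.592, 235.48 ])]
(array([ 0.5003, -0.1968,  0.0113]), np.float64(0.004174856504464955))
panel [array([285.312, 180.32 ]), array([283.072, 177.92 ]), array([285.632, 177.68 ])] [array([237.504, 209.92 ]), array([237.824, 211.8  ]), array([238.976, 211.   ])]
(array([0.5742, 0.2483, 0.0551]), np.float64(0.008885815288129147))
```

View pics/chk.png

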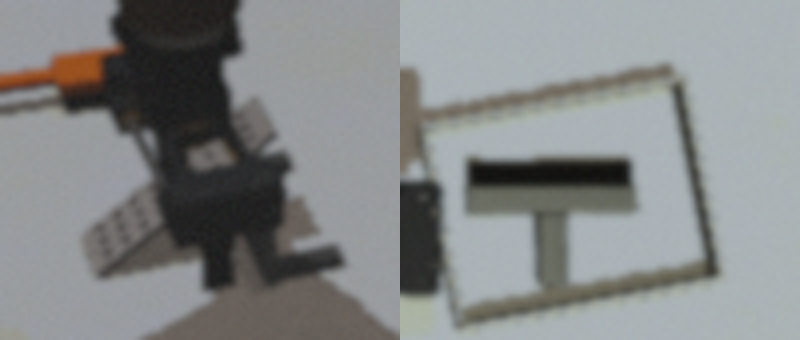

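The side view shows the strip leaning on the board (centre about 0.574, 0.248, 0.055). The top view shows the squeegee square in the tray, socket column about 378, and its points triangulate at heights of 11–14 mm as expected. Going to grip the socket.

Run:
```python
from h import *
st();plan((.504,-.2005,.12),0,.038)
```

```text
t 13.82 p [0.5263 0.0083 0.1866] yaw -0.69 F [ 0.4 -0.1  0.7] w 0.0876 g 0.0
[[[-0.003, 0.035, 0.011], np.float64(-0.1)], [[-0.004, 0.035, 0.011], np.float64(-0.1)], [[-0.003, 0.034, 0.011], np.float64(-0.1)], [[-0.004, 0.035, 0.011], np.float64(-0.1)], [[-0.003, 0.035, 0.011], np.float64(-0.1)]]
[[[-0.004, 0.035, 0.012], np.float64(-0.1)]]
```

apply_moves(moves=[[[-0.003,0.03,0],-0.1],[[-0.004,0.035,0.011],-0.1],[[-0.004,0.037,0.011],-0.1],[[-0.004,0.037,0.015],-0.1],[[-0.004,0.035,0.015],-0.1]], hand=0.065)

```text
time_s: 14.23
tcp_pos: [0.5057, -0.1671, 0.1345]
ee_rot: [[1.0, -0.003, 0.001], [-0.003, -1.0, -0.0], [0.002, 0.0, -1.0]]
wrist_force: [1.1, -0.1, -0.4]
gripper_width: 0.769
gripper_force: 0.0
```

apply_moves(moves=[[[-0.003,0.035,0.014],-0.1],[[0,0,0],0],[[0,0,0],0],[[0,0,0],0]])

```text
time_s: 14.57
tcp_pos: [0.5029, -0.2007, 0.1206]
ee_rot: [[1.0, -0.002, 0.0], [-0.002, -1.0, -0.0], [0.0, 0.0, -1.0]]
wrist_force: [0.3, 0.0, 0.6]
gripper_width: 0.746
gripper_force: 0.0
```

Run:
```python
from h import *
st();plan((.504,-.2005,.008),0,.03)
```

```text
t 14.57 p [ 0.5029 -0.2007  0.1206] yaw -0.12 F [0.3 0.  0.6] w 0.0649 g 0.0
[[[0.0, -0.0, 0.028], np.float64(-0.0)], [[0.001, -0.0, 0.028], np.float64(-0.0)], [[-0.0, -0.0, 0.028], np.float64(-0.0)], [[0.0, -0.0, 0.029], np.float64(-0.0)]]
```

apply_moves(moves=[[[0,0,0.03],0],[[0,0,0.03],0],[[0,0,0.03],0],[[0,0,0.015],0],[[0,0,0.006],0]])

```text
time_s: 14.98
tcp_pos: [0.5018, -0.199, 0.0077]
ee_rot: [[1.0, 0.001, -0.004], [0.001, -1.0, 0.001], [-0.004, -0.001, -1.0]]
wrist_force: [-0.0, 0.3, 0.4]
gripper_width: 0.746
gripper_force: 0.0
```

apply_moves(moves=[[[0,0,0],0],[[0,0,0],0]])

```text
time_s: 15.15
tcp_pos: [0.5041, -0.2, 0.0106]
ee_rot: [[1.0, 0.0, 0.002], [0.0, -1.0, -0.001], [0.002, 0.001, -1.0]]
wrist_force: [0.9, -1.0, 0.5]
gripper_width: 0.746
gripper_force: 0.0
```

apply_moves(moves=[[[0,0,0.002],0],[[0,0,0],0],[[0,0,0],0]])

```text
time_s: 15.4
tcp_pos: [0.5034, -0.2005, 0.0086]
ee_rot: [[1.0, -0.001, 0.002], [-0.001, -1.0, -0.0], [0.002, 0.0, -1.0]]
wrist_force: [-0.6, 0.0, -0.1]
gripper_width: 0.746
gripper_force: 0.0
```

apply_moves(moves=[[[0,0,0],0],[[0,0,0],0],[[0,0,0],0],[[0,0,0],0],[[0,0,0],0]], hand=0)

```text
time_s: 15.82
tcp_pos: [0.5027, -0.2006, 0.0076]
ee_rot: [[1.0, -0.002, -0.0], [-0.002, -1.0, -0.0], [-0.0, 0.0, -1.0]]
wrist_force: [0.4, -1.5, -0.0]
gripper_width: 0.452
gripper_force: 0.0
```

apply_moves(moves=[[[0,0,0],0],[[0,0,0],0],[[0,0,0],0],[[0,0,0],0],[[0,0,0],0]])

```text
time_s: 16.23
tcp_pos: [0.5027, -0.2006, 0.0075]
ee_rot: [[1.0, -0.002, -0.0], [-0.002, -1.0, -0.0], [-0.0, 0.0, -1.0]]
wrist_force: [0.4, -1.0, 0.3]
gripper_width: 0.27
gripper_force: 30.0
```

Gripped: the opening of 23.5 mm matches the 24 mm socket. Lifting and holding.

apply_moves(moves=[[[0,0,-0.015],0],[[0,0,-0.03],0],[[0,0,-0.035],0],[[0,0,-0.035],0],[[0,0,-0.025],0]])

```text
time_s: 16.65
tcp_pos: [0.5034, -0.2007, 0.1505]
ee_rot: [[1.0, -0.001, 0.003], [-0.001, -1.0, -0.001], [0.003, 0.001, -1.0]]
wrist_force: [0.0, 0.1, -0.4]
gripper_width: 0.276
gripper_force: 30.0
```

apply_moves(moves=[[[0,0,0],0],[[0,0,0],0],[[0,0,0],0],[[0,0,0],0],[[0,0,0],0]])

```text
time_s: 17.07
tcp_pos: [0.5017, -0.2004, 0.1458]
ee_rot: [[1.0, -0.002, -0.004], [-0.002, -1.0, 0.001], [-0.004, -0.001, -1.0]]
wrist_force: [-0.3, 0.2, -1.3]
gripper_width: 0.27
gripper_force: 30.0
```

```bash
cat >> h.py <<'E'
def look(n=4):
    D={}
    for w in("side","top"):
        for i in range(n):
            c=imaging.capture(w);D[w]=c
            for t in("blade_edge","socket","squeegee"):
                p=models.place_of(c,t)
                if p:D.setdefault((w,t),[]).append(np.array(p[0]["at"])*[640,400])
    Q={}
    for t in("blade_edge","socket","squeegee"):
        a,b=D.get(("side",t)),D.get(("top",t))
        print(t,None if a is None else [x.round().tolist() for x in a],None if b is None else [x.round().tolist() for x in b])
        if a and b:
            Q[t]=tri(D["side"],np.median(a,0),D["top"],np.median(b,0));print(t,np.round(Q[t][0],4),round(Q[t][1],4))
    if "blade_edge" in Q and "socket" in Q:
        d=Q["blade_edge"][0]-Q["socket"][0];print("len",np.linalg.norm(d).round(4),"pitch",np.degrees(np.arcsin(d[2]/np.linalg.norm(d))),"yaw",np.degrees(np.arctan2(d[1],d[0])))
    return D
E
python3 - <<'E'
from h import *
st();D=look();S,T=D["side"],D["top"]
cv2.imwrite("pics/sq.png",np.hstack([cv2.resize(S["frame"][200:320,270:390],(400,400),interpolation=2),cv2.resize(T["frame"][170:270,340:440],(400,400),interpolation=2)]))
E
```

```text
t 17.07 p [ 0.5017 -0.2004  0.1458] yaw -0.1 F [-0.3  0.2 -1.3] w 0.0235 g 29.992935061454773
blade_edge [[337.0, 243.0], [336.0, 243.0], [340.0, 243.0], [336.0, 243.0]] [[383.0, 207.0], [384.0, 206.0], [383.0, 206.0], [383.0, 208.0]]
blade_edge [ 0.5873 -0.1974  0.1481] 0.0031
socket [[304.0, 251.0], [305.0, 249.0], [304.0, 249.0], [306.0, 250.0]] [[383.0, 235.0], [380.0, 234.0], [383.0, 219.0], [383.0, 235.0]]
socket [ 0.5028 -0.1948  0.1538] 0.0086
squeegee [[321.0, 250.0], [323.0, 250.0], [325.0, 246.0], [325.0, 245.0]] [[385.0, 221.0], [384.0, 221.0], [382.0, 219.0], [381.0, 220.0]]
squeegee [ 0.5489 -0.1982  0.145 ] 0.0018
len 0.0848 pitch -3.8337228960358414 yaw -1.7852637273500518
```

View pics/sq.png

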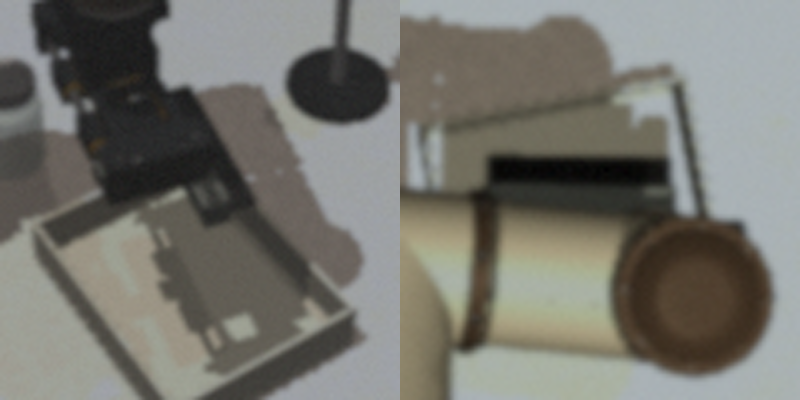

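The squeegee is held nearly level and clear of the tray. I'll move it over the tray's far wall and, before that, cross-check the lens position and tilt by intersecting the side-view lens ray with the head's mid plane.

Run:
```python
from h import *
np.set_printoptions(precision=4,suppress=True)
S=imaging.capture("side")
C=np.array([.7654,-.0293,.2857]);yw=np.radians(-9.7);n=np.array([-np.sin(yw),np.cos(yw),0]);h=np.array([np.cos(yw),np.sin(yw),0])
for z in((385,278),(372,283),(358,285),(347,300)):
    uv=(np.array(z)+.5)/12-.5+[335,135];e,d=ray(S,uv);p=e+d*((C-e)@n)/(d@n);o=p-C;H=-o@h;V=-o[2]
    a2=H*H+V*V-.015**2
    print(z,p,"a",np.sqrt(max(a2,0)),"tilt",np.degrees(np.arctan2(V,H)-np.arctan2(.015,np.sqrt(a2))))
# predicted lens for tilt/a
for t in(15,20,25):
  for a in(.022,.029,.035):
    t_=np.radians(t);p=C-h*(a*np.cos(t_)+.015*np.sin(t_))-np.array([0,0,a*np.sin(t_)+.015*np.cos(t_)])
    print(t,a,p,(proj(S,p)-[335,135]+.5)*12-.5)
st();plan((.586,-.187,.12),-10.5,.03)
```

```text
(385, 278) [ 0.7463 -0.026   0.2659] a 0.023290415192492687 tilt 12.905960005513915
(372, 283) [ 0.7433 -0.0255  0.2649] a 0.026657381720734088 tilt 13.418312779238763
(358, 285) [ 0.7399 -0.0249  0.2649] a 0.02961144313492949 tilt 12.040727267289125
(347, 300) [ 0.7375 -0.0245  0.261 ] a 0.03444689623327297 tilt 17.57761436332644
15 0.022 [ 0.7406 -0.0251  0.2655] [361.0216 282.2704]
15 0.029 [ 0.734  -0.0239  0.2637] [332.6845 292.2277]
15 0.035 [ 0.7282 -0.0229  0.2622] [308.3999 300.761 ]
20 0.022 [ 0.74   -0.025   0.2641] [357.9591 287.7392]
20 0.029 [ 0.7335 -0.0238  0.2617] [330.2927 299.6651]
20 0.035 [ 0.7279 -0.0229  0.2596] [306.5968 309.8794]
25 0.022 [ 0.7395 -0.0249  0.2628] [355.7448 292.514 ]
25 0.029 [ 0.7332 -0.0238  0.2598] [328.9578 306.3119]
25 0.035 [ 0.7279 -0.0229  0.2573] [306.0284 318.1227]
t 18.72 p [ 0.5027 -0.2005  0.1475] yaw -0.09 F [ 0.3  0.5 -1.3] w 0.0235 g 29.9929279088974
[[[0.028, -0.005, 0.009], np.float64(3.5)], [[0.027, -0.006, 0.009], np.float64(3.5)], [[0.027, -0.008, 0.01], np.float64(3.5)]]
```

Lens about (0.740, -0.025, 0.263), tilt about 20°. Moving over the far tray wall.

apply_moves(moves=[[[0.028,-0.005,0.009],3.5],[[0.027,-0.006,0.009],3.5],[[0.027,-0.008,0.01],3.4],[[0,0,0.02],0],[[0,0,0.02],0]])

```text
time_s: 19.13
tcp_pos: [0.5879, -0.1863, 0.079]
ee_rot: [[0.983, -0.181, 0.002], [-0.181, -0.983, -0.0], [0.002, -0.0, -1.0]]
wrist_force: [-0.2, -0.8, -1.7]
gripper_width: 0.271
gripper_force: 30.0
```

apply_moves(moves=[[[0,0,0.015],0],[[0,0,0.008],0],[[0,0,0],0],[[0,0,0],0]])

```text
time_s: 19.47
tcp_pos: [0.5861, -0.1869, 0.0567]
ee_rot: [[0.983, -0.182, 0.0], [-0.182, -0.983, -0.0], [0.0, 0.0, -1.0]]
wrist_force: [0.4, 0.0, -0.4]
gripper_width: 0.27
gripper_force: 30.0
```

Run:
```python
from h import *
st()
for w in("side",):
    S=imaging.capture(w)
T=imaging.capture("top");st()
cv2.imwrite("pics/wall.png",np.hstack([cv2.resize(S["frame"][200:320,290:410],(400,400),interpolation=2),cv2.resize(T["frame"][150:250,330:430],(400,400),interpolation=2)]))
```

```text
t 19.47 p [ 0.5861 -0.1869  0.0567] yaw -10.47 F [ 0.4  0.  -0.4] w 0.0235 g 29.992893040180206
t 19.57 p [ 0.5868 -0.1869  0.0579] yaw -10.47 F [-0.4 -1.3 -0.9] w 0.0237 g 29.99288499355316
```

View pics/wall.png

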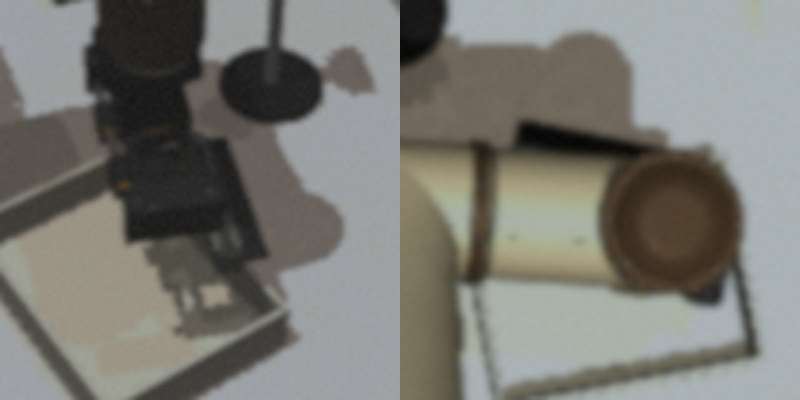

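The squeegee bar lies over the tray's far wall, parallel to it. That was my last picture, so from here I use numbers only. Lowering so the wall pitches the blade up.

apply_moves(moves=[[[0,0,0.005],0],[[0,0,0.005],0],[[0,0,0],0]])

```text
time_s: 19.82
tcp_pos: [0.5864, -0.1867, 0.047]
ee_rot: [[0.983, -0.182, 0.002], [-0.182, -0.983, -0.0], [0.002, -0.0, -1.0]]
wrist_force: [0.3, 0.6, 1.7]
gripper_width: 0.273
gripper_force: 30.0
```

apply_moves(moves=[[[0,0,0.004],0],[[0,0,0.004],0],[[0,0,0],0]])

```text
time_s: 20.07
tcp_pos: [0.5857, -0.1867, 0.0396]
ee_rot: [[0.983, -0.181, 0.0], [-0.181, -0.983, -0.0], [0.0, 0.0, -1.0]]
wrist_force: [-2.8, 0.7, 6.1]
gripper_width: 0.272
gripper_force: 30.0
```

apply_moves(moves=[[[0,0,0.004],0],[[0,0,0.003],0],[[0,0,0],0],[[0,0,0],0]])

```text
time_s: 20.4
tcp_pos: [0.5858, -0.1867, 0.0328]
ee_rot: [[0.983, -0.181, 0.0], [-0.181, -0.983, -0.0], [0.001, 0.0, -1.0]]
wrist_force: [-3.3, 1.3, 6.3]
gripper_width: 0.271
gripper_force: 30.0
```

```bash
python3 -c "
from h import *
st();look(4);st()"
```

```text
t 20.4 p [ 0.5858 -0.1867  0.0328] yaw -10.46 F [-3.3  1.3  6.3] w 0.0236 g 29.99802721780725
blade_edge [[361.0, 258.0], [361.0, 259.0], [361.0, 257.0], [362.0, 259.0]] [[379.0, 183.0], [162.0, 216.0], [378.0, 183.0], [381.0, 185.0]]
blade_edge [ 0.6619 -0.1964  0.0614] 0.0044
socket [[367.0, 225.0], [351.0, 262.0]] [[238.0, 210.0]]
socket [ 0.7045  0.2302 -0.2581] 0.2952
squeegee [[349.0, 264.0], [352.0, 264.0], [350.0, 262.0], [348.0, 262.0]] [[377.0, 195.0], [375.0, 194.0], [375.0, 195.0], [376.0, 195.0]]
squeegee [ 0.6286 -0.1893  0.0486] 0.0022
len 0.5348 pitch 36.699198587774184 yaw -95.69495271547308
t 22.0 p [ 0.5858 -0.1867  0.0328] yaw -10.46 F [-2.6  1.3  5.6] w 0.0239 g 29.998000318882987
```

apply_moves(moves=[[[0,0,0.003],0],[[0,0,0],0],[[0,0,0],0]])

```text
time_s: 22.25
tcp_pos: [0.5861, -0.1868, 0.03]
ee_rot: [[0.983, -0.181, 0.001], [-0.181, -0.983, -0.0], [0.001, 0.0, -1.0]]
wrist_force: [-2.0, 0.5, 6.1]
gripper_width: 0.272
gripper_force: 30.0
```

apply_moves(moves=[[[0,0,-0.01],0],[[0,0,-0.03],0],[[0,0,-0.035],0],[[0,0,-0.035],0],[[0,0,-0.035],0]])

```text
time_s: 22.67
tcp_pos: [0.5852, -0.1867, 0.1753]
ee_rot: [[0.983, -0.182, -0.001], [-0.182, -0.983, 0.0], [-0.001, 0.0, -1.0]]
wrist_force: [0.5, 0.5, -1.5]
gripper_width: 0.273
gripper_force: 30.0
```

```bash
python3 -c "
from h import *
st();look(6);st();plan((.5775,.0035,.19),-9.8,.035)"
```

```text
t 22.67 p [ 0.5852 -0.1867  0.1753] yaw -10.5 F [ 0.5  0.5 -1.5] w 0.0238 g 29.99196239048615
blade_edge [[370.0, 225.0], [365.0, 219.0], [366.0, 217.0], [369.0, 220.0]] [[387.0, 181.0], [388.0, 181.0], [391.0, 179.0], [388.0, 182.0], [387.0, 180.0], [329.0, 150.0]]
blade_edge [ 0.6641 -0.201   0.2077] 0.0057
socket [[383.0, 385.0], [363.0, 160.0]] [[328.0, 148.0], [471.0, 218.0]]
socket [ 0.6652 -0.2622  0.0721] 0.0031
squeegee [[352.0, 222.0], [352.0, 227.0], [353.0, 226.0], [351.0, 224.0], [351.0, 224.0]] [[385.0, 193.0], [385.0, 191.0], [385.0, 190.0], [385.0, 192.0], [386.0, 189.0], [383.0, 193.0]]
squeegee [ 0.6301 -0.1944  0.1965] 0.003
len 0.1487 pitch 65.6834638867402 yaw 91.03902666717956
t 25.07 p [ 0.5858 -0.1867  0.1735] yaw -10.49 F [ 0.   0.2 -1.2] w 0.0235 g 29.991965820081532
[[[-0.007, -0.031, -0.003], np.float64(-0.1)], [[-0.007, -0.031, -0.002], np.float64(-0.1)], [[-0.007, -0.031, -0.003], np.float64(-0.1)], [[-0.007, -0.031, -0.003], np.float64(-0.1)], [[-0.007, -0.031, -0.003], np.float64(-0.1)]]
[[[-0.007, -0.031, -0.002], np.float64(-0.1)]]
```

The blade is pitched up about 19°. Moving it in front of the lens, TCP target (0.571, 0.005, 0.191).

apply_moves(moves=[[[-0.008,-0.025,-0.003],-0.1],[[-0.008,-0.033,-0.003],-0.1],[[-0.008,-0.033,-0.003],-0.1],[[-0.008,-0.033,-0.003],-0.1],[[-0.008,-0.033,-0.003],-0.1]])

```text
time_s: 25.48
tcp_pos: [0.5742, -0.0237, 0.1888]
ee_rot: [[0.985, -0.174, 0.0], [-0.174, -0.985, 0.0], [0.0, -0.0, -1.0]]
wrist_force: [1.5, -0.3, -0.9]
gripper_width: 0.27
gripper_force: 30.0
```

apply_moves(moves=[[[-0.008,-0.025,-0.002],-0.1],[[0,-0.008,0],0],[[0,0,0],0],[[0,0,0],0],[[0,0,0],0]])

```text
time_s: 25.9
tcp_pos: [0.5722, 0.0078, 0.1903]
ee_rot: [[0.985, -0.173, -0.001], [-0.173, -0.985, -0.0], [-0.0, 0.0, -1.0]]
wrist_force: [-0.8, -1.0, -1.6]
gripper_width: 0.277
gripper_force: 30.0
```

Run:
```python
from h import *
np.set_printoptions(precision=4,suppress=True)
st();D=look(6);S,T=D["side"],D["top"];f=lambda c,t:np.array(models.place_of(c,t)[0]["at"])*[640,400]
for t in("panel","lens","jar","dust_brush","broom"):
    try:print(t,f(S,t),f(T,t),tri(S,f(S,t),T,f(T,t)))
    except Exception as e:print(t,e)
st();plan((.571,.005,.191),-9.8)
```

```text
t 25.9 p [0.5722 0.0078 0.1903] yaw -9.95 F [-0.8 -1.  -1.6] w 0.0241 g 29.991867367643863
blade_edge [[328.0, 173.0], [328.0, 174.0], [332.0, 175.0], [332.0, 172.0], [332.0, 172.0], [330.0, 170.0]] [[319.0, 186.0], [319.0, 183.0], [320.0, 183.0], [319.0, 182.0], [319.0, 184.0], [319.0, 184.0]]
blade_edge [ 0.6472 -0.0053  0.2268] 0.0002
socket [[304.0, 185.0], [304.0, 183.0], [304.0, 180.0], [303.0, 183.0], [302.0, 185.0], [306.0, 180.0]] [[376.0, 219.0]]
socket [ 0.5366 -0.1466  0.3227] 0.0298
squeegee [[319.0, 178.0], [318.0, 179.0], [320.0, 177.0], [320.0, 177.0], [320.0, 178.0]] [[315.0, 194.0], [317.0, 194.0], [317.0, 194.0], [315.0, 196.0], [318.0, 197.0], [316.0, 195.0]]
squeegee [0.6169 0.0015 0.2121] 0.0024
len 0.2035 pitch -28.11482010526112 yaw 51.95874640144346
panel only the last four pictures can be asked about
lens only the last four pictures can be asked about
jar only the last four pictures can be asked about
dust_brush only the last four pictures can be asked about
broom only the last four pictures can be asked about
t 28.3 p [0.5723 0.0088 0.1905] yaw -9.89 F [ 0.5 -0.4 -1.5] w 0.0236 g 29.991956502199173
[[[-0.001, 0.004, -0.0], np.float64(-0.1)]]
```

apply_moves(moves=[[[0,0.003,0],0],[[0,0,0],0],[[0,0,0],0],[[0,0,0],0],[[0,0,0],0]])

```text
time_s: 28.72
tcp_pos: [0.5718, 0.0058, 0.1906]
ee_rot: [[0.985, -0.172, 0.0], [-0.172, -0.985, 0.0], [0.0, -0.0, -1.0]]
wrist_force: [0.1, -0.6, -0.7]
gripper_width: 0.27
gripper_force: 30.0
```

Run:
```python
from h import *
np.set_printoptions(precision=4,suppress=True)
S=imaging.capture("side");T=imaging.capture("top");f=lambda c,t:np.array(models.place_of(c,t)[0]["at"])*[640,400]
for t in("blade_edge","panel","lens","jar","dust_brush","broom"):
    try:print(t,f(S,t),f(T,t),tri(S,f(S,t),T,f(T,t)))
    except Exception as e:print(t,e)
# dark strip underside slope check from the side mask
m=models.cut_out(S,"panel")[0];k=max(cv2.findContours(m["region"].astype(np.uint8),0,1)[0],key=cv2.contourArea);print(m["confidence"],m["region"].sum(),cv2.boxPoints(cv2.minAreaRect(k)).tolist())
X=lambda a:proj(S,np.array([[.491,.255+.03,.0],[.491,.255-.03,0],[.491+.168,.246-.03,.109],[.491+.168,.246+.03,.109]]))
print("expected corners",X(0))
st()
```

```text
blade_edge [330.624 173.08 ] [318.528 183.6  ] (array([ 0.6471, -0.0037,  0.2249]), np.float64(0.001066503892361711))
panel list index out of range
lens [364.48 159.2 ] [324.096 147.68 ] (array([ 0.7437, -0.0172,  0.2559]), np.float64(0.001349347271707053))
jar [272.32 246.6 ] [315.392 245.92 ] (array([ 0.4581,  0.0012, -0.0033]), np.float64(0.002943412790188408))
dust_brush [384.192 389.6  ] [470.08 218.2 ] (array([ 0.5643, -0.5204, -0.0079]), np.float64(0.007492216855062357))
broom [256.704 152.   ] [160.576 217.72 ] (array([0.542 , 0.5093, 0.0119]), np.float64(0.0044543364702686215))
0.78 438 [[257.1219787597656, 189.9024200439453], [288.8293151855469, 164.5365753173828], [296.2439270019531, 173.8048553466797], [264.5365905761719, 199.1707000732422]]
expected corners [[259.4933 190.0243]
 [263.9327 199.9983]
 [309.8141 164.7714]
 [303.9705 155.6299]]
t 29.92 p [0.5718 0.0058 0.1905] yaw -9.89 F [-0.1 -0.5 -0.7] w 0.024 g 29.991900357417762
```

The strip's foot corners match the leaning pose, the neighbours have not moved, and the blade edge is within a few millimetres of its target. Handing in.

```bash
python3 -c "
from h import *
print(r.finish_job())"
```

```text
the job is handed in; nothing more can be done
None
```

I handed the job in at about 30 s, and no verdict came back. By my measurements the strip leans untouched on the low board, and the squeegee is held with its blade edge on the lens line about 100 mm out. Its pitch is about 20°, matching my estimate of the camera's tilt, which is good to about 3°. The jar, brush and broom are where they were, within measuring error.

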